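# Find the rattling ball case and hold it out

### The job

One of the three sealed cases on the white tray still has a loose milling ball inside; the other two are packed tight. Lift the cases off the tray one at a time and shake or rock them end to end to find the one that rattles, lay any silent case flat back in the tray, and let the ball of the chosen case run right to both ends a couple of times in the gripper, even if that case is the last one left. Finish still holding the rattling case level and still, centred 10 to 20 cm above the yellow disc, without dropping or upending a case or disturbing the other things on the bench.

Things in the scene. Friction and masses are not known exactly. Their poses are not given: they have to be found in the camera images.
- case_left: sealed grey metal case, outwardly like the other two: a box 120 mm (its x) by 50 mm (its y) by 46 mm high, blue lid, white label on top, 0.35 to 0.47 kg in all (weight says nothing about the contents). Origin: centre of its underside. At the start it lies flat on the tray floor, long side along the tray's x, in the left (+y) third.
- case_mid: sealed grey metal case, outwardly like the other two: a box 120 mm (its x) by 50 mm (its y) by 46 mm high, blue lid, white label on top, 0.35 to 0.47 kg in all (weight says nothing about the contents). Origin: centre of its underside. At the start it lies flat on the tray floor, long side along the tray's x, in the middle of the row.
- case_right: sealed grey metal case, outwardly like the other two: a box 120 mm (its x) by 50 mm (its y) by 46 mm high, blue lid, white label on top, 0.35 to 0.47 kg in all (weight says nothing about the contents). Origin: centre of its underside. At the start it lies flat on the tray floor, long side along the tray's x, in the right (-y) third.
- tray: fixed white plastic tray, 180 mm (its x) by 520 mm (its y), rim 14 mm high and 5 mm thick. Origin: centre of its underside; its inner floor is 5 mm above the origin. The cases lie across it, about 170 mm apart along its y axis, near its middle line.
- mark_top (a point): centre of the top of the fixed yellow hand-over disc lying on the bench beyond the tray, 90 mm in diameter, 3 mm thick, with a black dot.
- mark: the same yellow disc; origin at the centre of its underside.
- case_left_mid (a point): centre of case_left, 23 mm above its underside. Contents: exactly one of the three cases, drawn anew each time, holds a loose hard ball (32 mm, 0.22 kg) in a hollow 112 mm long (case x), 42 mm wide and 38 mm high: it runs freely up to 80 mm end to end and knocks on the end walls.
- case_mid_mid (a point): centre of case_mid, 23 mm above its underside. Feeling it: tilted 0.3 rad end down, the ball runs to the low end in under 0.5 s, knocks, and mostly stays near that end when the case is then levelled; its weight there shifts the moment on the wrist about the case's y axis by 0.06 to 0.08 N m each way from the middle (once the arm has settled). A silent case shifts it by less than 0.02.
- case_right_mid (a point): centre of case_right, 23 mm above its underside. The two silent cases hold a 0.22 kg block that fills them, with about 1 mm of play. A grip of about 40 N at mid height, mid length, holds a case well; much more may squeeze it out of place.
- spatula: thin micro-spatula with a red handle, 145 mm long, 14 mm wide, lying in the tray along its x between the left and middle cases; bystander.
- tweezers: steel tweezers, 125 mm long, 17 mm wide, lying in the tray along its x between the middle and right cases; bystander.
- mortar: white ceramic mortar, 84 mm across, 45 mm high, bench, beyond the tray on the left; origin under its centre; bystander.
- red_can: red and yellow can, 68 mm across, 95 mm high, bench, beyond the tray on the right; origin under its centre; bystander.
- amber_jar: amber glass jar, 60 mm across, 85 mm high, bench, right of the tray; origin under its centre; bystander.
- rinse_bottle: white bottle with red cap, 64 mm across, 160 mm high, bench, right of the tray; origin under its centre; bystander.
- vial: small glass vial with black cap, 36 mm across, 60 mm high, bench, left of the tray; origin under its centre; bystander.
Not all that is in view belongs to the job. What is shaped like the case_right but purple is not meant.

How it is judged:
By the outcome, as a careful person would: the job done as asked, in the order asked, and still so for the second after the job is handed in, while the arm keeps its last pose, push and grip.
It also fails if it takes over 72 s, if anything falls off the work surface, if the arm or the gripper's body presses on something with over 40 N, if the wrist force passes 120 N, or if a joint passes its speed limit or range.

### The arm

A 6-joint arm with a two-finger parallel gripper is mounted at the origin on the work surface. World frame = base frame: x ahead of the robot, y to its left, z up, the work surface at z = 0. Lengths are in mm, angles in degrees, forces in N, time in s.
With the tool pointing down it reaches from about 350 to 950 mm from the base axis. Payload 17.4 kg.
Tool frame: the origin (TCP) lies at the very end of the fingers, on their centre line; the grasp point (between the pads) lies 19 mm behind it; z points along the fingers, y is the line along which they close (so a half turn about z gives the same grasp; the last joint's range is limited). The gripper opens to 93 mm and grips with 3 to 60 N. Pads are 15 mm wide; open, the fingers measure 128 mm over their backs; the gripper's body (75 mm by 188 mm) begins 65 mm behind the grasp point.
Start: joints at [69.511, 6.646, 82.598, -0, 90.757, -2.166], TCP at [212.212, 640.779, 218.646] pointing down, gripper open.
Joint ranges: [-162.19, 162.19], [-47.58, 125.68], [4.15, 143.07], [-65.23, 245.23], [0.69, 171.88], [-170.13, 170.13]. Speed limits (degrees/s): [108.29, 108.29, 127.2, 180, 180, 180].

### API

Orientations are given as [roll, pitch, yaw] about the fixed x, y, z axes, in that order (R = Rz(yaw) Ry(pitch) Rx(roll)).
In Python, from cell import manip, get_image, camera_params, sign_off gives the robot as it stands. The module is installed in compiled form; this text tells all that it offers.
- The arm moves only by the shell command python3 -m jog 'ROWS' [OPENING]. ROWS is JSON, a list of rows, each an object with "translation": the shift along the tool's x, y, z in units of 40 mm (1.0 is 40 mm), a list of three; "spin": the turn about the tool's z in units of 6 degrees (1.0 is 6 degrees). In form: [{"translation": [tx, ty, tz], "spin": spin}, ...]. A call has 1 to 12 rows; each row is the pose to reach, as a shift and turn from the pose commanded when the call began, along the tool's axes at that moment; what a row does not reach only later rows make up. A row lasts 1/10 s, in which the tool goes at most 50 mm and 8.59 degrees, less where a joint would pass 70% of its speed; a pose out of reach is approached as far as the arm can. A call with a gripper value outside its range is refused whole. OPENING is the opening, from 0 (shut) to 1 (fully open), set as the call begins (- or left out, the last holds). The fingers move at their own pace and stop on an object; the grip force is fixed at half the most. Time passes only in rows, so rows that repeat a pose let the fingers close. It gives the time, the measured TCP pose, the force, the opening and the grip force at its end, in the units of the state.
- manip.observe(): the state, without advancing time (a new reading comes with each control period).
- get_image(name): name is "side" or "top"; returns (picture, depth): 384x512x3 uint8, blue, green, red; 384x512 float32, mm along the optical axis (not along the pixel's ray), 0 where there is no reading.
- camera_params(name): a dict with "intrinsics" (3x3 intrinsics, pixels), "k1" (the pictures are not rectified: a ray, as slopes to the right and down, at radius r is drawn at 1 + k1 r^2 times it, then the intrinsics apply), "world_to_cam" (4x4, takes a point from world to camera coordinates). Camera axes: x right, y down, z forward; pixel columns grow to the right and rows downward; lengths in mm; the calibration is good to about 2 mm. A picture is of the moment at which its call begins. camera_params takes no time and is no camera call.
- sign_off(): hands the job in; it is judged then, once.
The state is a dict: "clock": time; "joints": joint angles; "qd": joint speeds; "tau": joint torques, N m; "ee_pos": TCP position; "orientation": TCP orientation; "ft_force": force on the tool from outside, world axes, zero at the start; "ft_torque": the same for the moment, N m; "gripper_width": finger opening in mm; "gripper_force": force on a finger pad.
Only numpy, scipy, OpenCV 4.12 (cv2) and the standard library are available. Lean on these libraries where they do the work, as an engineer would, in place of code of your own. Each camera call takes 0.05 s, during which the arm holds its last target. There are 200 camera calls.

## Working session

There is one attempt and no reset: what is moved stays moved. The work goes in short steps, Python scripts to look and compute and a shell command to move; the robot and the scene stay as the last step left them, time stands still between calls to the robot, and variables do not carry over. Pictures are saved under pics/ and viewed, at most 10 in all, crops included, and the job is handed in when it is done.

```bash
mkdir -p pics
cat > h.py <<'E'
import numpy as np, cv2
from cell import manip, get_image, camera_params
def ray(name,u,v):
    p=camera_params(name); K=np.array(p["intrinsics"]); W=np.array(p["world_to_cam"])
    d=cv2.undistortPoints(np.array([[[u,v]]],float),K,np.array([p["k1"],0,0,0,0],float))[0,0]
    R=W[:3,:3]; return -R.T@W[:3,3], R.T@np.array([d[0],d[1],1.0])
def onplane(name,u,v,z):
    o,d=ray(name,u,v); return o+d*(z-o[2])/d[2]
E
python3 - <<'E'
from h import *
s=manip.observe(); print(s)
for n in("top","side"):
    im,d=get_image(n); cv2.imwrite(f"pics/{n}0.png",im); np.save(f"{n}0d.npy",d)
    print(n,ray(n,256,192))
E
```

```text
{'clock': 0.0, 'joints': array([ 6.95129338e+01,  6.67244704e+00,  8.26375686e+01,  4.85068204e-04,
        9.07567711e+01, -2.16415639e+00]), 'qd': array([ 0.00266291,  0.1198853 , -0.07361778,  0.02457641, -0.00384423,
        0.13379867]), 'tau': array([-3.80378733e-04, -7.21275473e+01, -6.22601008e+01,  7.79902143e-02,
        2.37761100e-02, -5.71646206e-05]), 'ee_pos': array([212.1115789 , 640.57413479, 217.90517566]), 'orientation': array([-1.79933279e+02, -3.00673425e-03,  1.61677095e+02]), 'ft_force': array([-0.59338973,  0.47362992,  0.23061029]), 'ft_torque': array([-0.05693402, -0.00864685,  0.0112572 ]), 'gripper_force': 0.0, 'gripper_width': 92.72123001488247}
top (array([ 255.29622674,  -11.86290434, 1686.33964009]), array([ 0.12221574, -0.00233236, -0.99255717]))
side (array([ 356.72458373, -962.97602796,  900.50590093]), array([ 0.11577637,  0.7204626 , -0.68395914]))
```

View pics/top0.png

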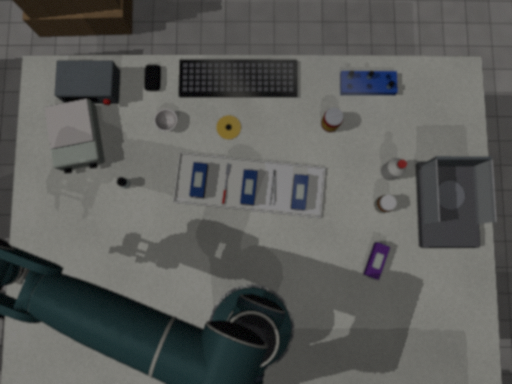

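View pics/side0.png

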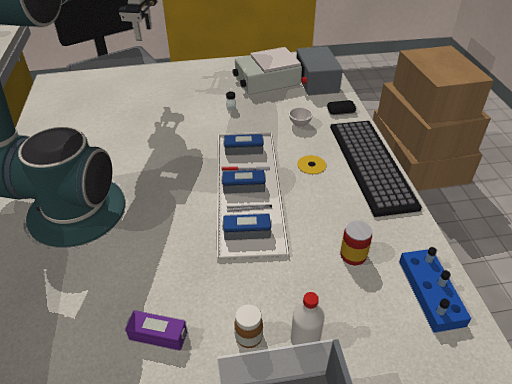

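Top view: the three cases lie at about (199,180), (249,187) and (300,191), the disc is at (229,127), the red can at (332,121) and the mortar at (166,120). The purple decoy is at (376,260). The side view agrees.

```bash
cat > meas.py <<'E'
from h import *
def blobs(im,n,z,lo,hi,box,amin=60):
    h=cv2.cvtColor(im,cv2.COLOR_BGR2HSV); m=cv2.inRange(h,lo,hi)
    k=np.zeros_like(m); x0,y0,x1,y1=box; k[y0:y1,x0:x1]=m[y0:y1,x0:x1]
    k=cv2.morphologyEx(k,cv2.MORPH_CLOSE,np.ones((3,3)))
    for c in cv2.findContours(k,cv2.RETR_EXTERNAL,cv2.CHAIN_APPROX_NONE)[0]:
        if cv2.contourArea(c)<amin: continue
        c=cv2.convexHull(c)
        P=np.array([onplane(n,*p[0],z)[:2] for p in c],np.float32)
        (cx,cy),(w,l),a=cv2.minAreaRect(P); 
        if w<l: a-=90   # long-axis angle
        print(n,'px',c[:,0].mean(0).round(),'xy',round(cx,1),round(cy,1),'size',round(max(w,l)),round(min(w,l)),'long ang',round((a+90)%180-90,1))
if __name__=="__main__":
    t=cv2.imread("pics/top0.png"); s=cv2.imread("pics/side0.png")
    blobs(t,"top",51,(105,90,40),(125,255,255),(175,150,330,220))
    blobs(s,"side",51,(105,90,40),(125,255,255),(215,125,290,260))
    blobs(t,"top",3,(20,90,80),(35,255,255),(205,105,250,150))
    blobs(s,"side",3,(20,90,80),(35,255,255),(290,150,330,180))
E
python3 meas.py
```

```text
top px [298. 202.] xy 438.0 -159.2 size 72 41 long ang -0.7
top px [302. 182.] xy 479.6 -169.9 size 66 41 long ang -0.6
top px [248. 186.] xy 474.8 9.5 size 115 45 long ang -5.7
top px [198. 181.] xy 499.9 182.1 size 115 47 long ang -6.0
side px [250. 223.] xy 459.4 -175.4 size 116 57 long ang -6.2
side px [244. 178.] xy 476.0 -1.1 size 116 60 long ang -5.9
side px [247. 139.] xy 500.7 170.4 size 116 61 long ang -6.1
top px [229. 127.] xy 697.4 83.1 size 83 81 long ang -89.9
side px [311. 164.] xy 696.4 79.2 size 88 86 long ang 76.8
```

```bash
cat > go.py <<'E'
import sys; from h import *
from scipy.spatial.transform import Rotation as Ro
s=manip.observe(); x,y,z,yaw=map(float,sys.argv[1:5])
R=Ro.from_euler("xyz",s["orientation"],degrees=True); d=R.inv().apply(np.array([x,y,z])-s["ee_pos"])/40
dy=(yaw-s["orientation"][2]+180)%360-180
print("t",s["clock"],"pos",s["ee_pos"].round(1),s["orientation"].round(2),"w",round(s["gripper_width"],1),"| trans",d.round(3),"spin",round(-dy/6,3))
E
python3 go.py 500 179 150 174
```

```text
t 0.1 pos [212.2 640.6 218. ] [-179.94   -0.    161.68] w 92.9 | trans [-10.459  -8.691   1.709] spin -2.054
```

```bash
python3 -m jog '[{"translation":[-2.6,-2.2,0],"spin":-0.5},{"translation":[-10.46,-8.69,0.6],"spin":-2.05},{"translation":[-10.46,-8.69,1],"spin":-2.05},{"translation":[-10.46,-8.69,1.7],"spin":-2.05},{"translation":[-10.46,-8.69,1.7],"spin":-2.05},{"translation":[-10.46,-8.69,1.7],"spin":-2.05},{"translation":[-10.46,-8.69,1.7],"spin":-2.05},{"translation":[-10.46,-8.69,1.7],"spin":-2.05},{"translation":[-10.46,-8.69,1.7],"spin":-2.05},{"translation":[-10.46,-8.69,1.7],"spin":-2.05},{"translation":[-10.46,-8.69,1.7],"spin":-2.05},{"translation":[-10.46,-8.69,1.7],"spin":-2.05}]'; python3 go.py 500 179 150 174
```

```text
clock: 1.3
ee_pos: [501.6, 174.9, 149.2]
orientation: [-179.9, -0.1, 173.7]
ft_force: [-1.0, 0.9, -1.0]
gripper_width: 92.9
gripper_force: 0.0
t 1.3 pos [501.6 174.9 149.2] [-1.7990e+02 -7.0000e-02  1.7371e+02] w 92.9 | trans [ 0.052  0.096 -0.02 ] spin -0.049
```

```bash
python3 -m jog '[{"translation":[0.05,0.1,0.6],"spin":-0.05},{"translation":[0.05,0.1,1.4],"spin":-0.05},{"translation":[0.05,0.1,2.2],"spin":-0.05},{"translation":[0.05,0.1,2.8],"spin":-0.05},{"translation":[0.05,0.1,3.2],"spin":-0.05},{"translation":[0.05,0.1,3.42],"spin":-0.05},{"translation":[0.05,0.1,3.42],"spin":-0.05},{"translation":[0.05,0.1,3.42],"spin":-0.05}]'; python3 go.py 500 179 12 174
python3 - <<'E'
from h import *
im,_=get_image("side"); cv2.imwrite("pics/s1.png",cv2.resize(im[90:270,150:390],None,fx=3.2,fy=3.2))
E
```

```text
clock: 2.1
ee_pos: [499.0, 183.7, 14.9]
orientation: [180.0, 0.1, 174.3]
ft_force: [-0.0, 0.6, 0.0]
gripper_width: 92.8
gripper_force: 0.0
t 2.1 pos [499.  183.7  14.9] [1.7997e+02 6.0000e-02 1.7429e+02] w 92.8 | trans [-0.035 -0.116  0.072] spin 0.048
```

View pics/s1.png

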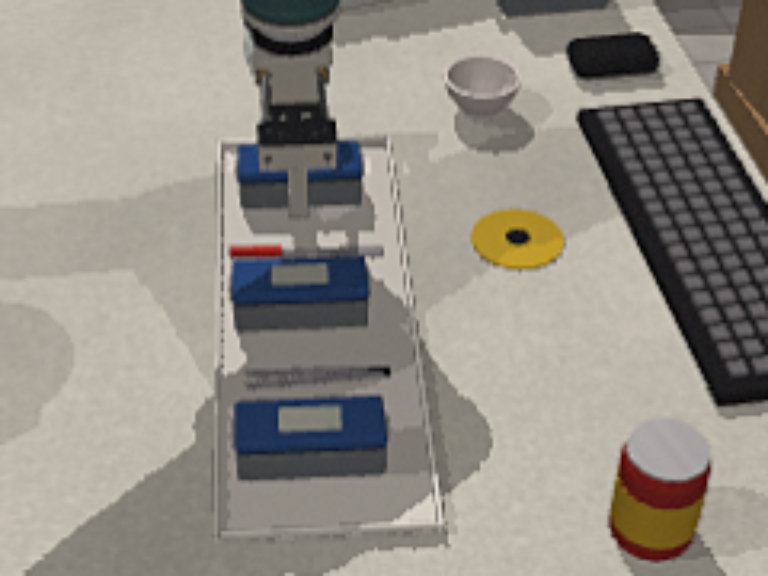

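The gripper straddles the left case, with the finger at crop pixel (298,190) and the case spanning 237–361, so it is centred. I'll close the fingers.

```bash
python3 -m jog '[{"translation":[0,-0.04,0.05],"spin":0},{"translation":[0,-0.04,0.05],"spin":0},{"translation":[0,-0.04,0.05],"spin":0},{"translation":[0,-0.04,0.05],"spin":0},{"translation":[0,-0.04,0.05],"spin":0},{"translation":[0,-0.04,0.05],"spin":0},{"translation":[0,-0.04,0.05],"spin":0},{"translation":[0,-0.04,0.05],"spin":0}]' 0.4; python3 go.py 500 179 12 174
```

```text
clock: 2.95
ee_pos: [498.4, 182.0, 11.9]
orientation: [180.0, 0.0, 174.3]
ft_force: [0.0, 1.9, 0.5]
gripper_width: 50.0
gripper_force: 30.0
t 2.95 pos [498.4 182.   11.9] [1.7999e+02 1.0000e-02 1.7428e+02] w 50.0 | trans [-0.046 -0.07  -0.002] spin 0.047
```

```bash
cat > tq.py <<'E'
from h import *
from scipy.spatial.transform import Rotation as Ro
T=[];F=[]
for i in range(6):
    s=manip.observe(); R=Ro.from_euler("xyz",s["orientation"],degrees=True)
    T.append(R.inv().apply(s["ft_torque"])); F.append(s["ft_force"]); get_image("top")
print("t",s["clock"],"pos",s["ee_pos"].round(1),s["orientation"].round(2),"w",round(s["gripper_width"],1),"T tool",np.mean(T,0).round(3),"sd",np.std(T,0).round(3),"F",np.mean(F,0).round(2))
E
python3 -m jog '[{"translation":[0,0,-0.3],"spin":0},{"translation":[0,0,-1],"spin":0},{"translation":[0,0,-1.8],"spin":0},{"translation":[0,0,-2.5],"spin":0},{"translation":[0,0,-2.9],"spin":0},{"translation":[0,0,-3],"spin":0},{"translation":[0,0,-3],"spin":0},{"translation":[0,0,-3],"spin":0},{"translation":[0,0,-3],"spin":0},{"translation":[0,0,-3],"spin":0}]'; python3 tq.py
python3 -m jog '[{"translation":[-1.2,0,-3],"spin":0},{"translation":[-1.2,0,-3],"spin":0}]' >/dev/null 2>&1 --help; true
```

```text
clock: 3.95
ee_pos: [498.1, 181.8, 130.9]
orientation: [-180.0, -0.1, 174.3]
ft_force: [-0.5, 0.3, -3.0]
gripper_width: 50.5
gripper_force: 30.0
t 4.2 pos [498.4 181.9 131.7] [-1.8000e+02 -1.0000e-02  1.7428e+02] w 50.0 T tool [-0.005  0.024 -0.014] sd [0.022 0.038 0.024] F [-0.24  0.37 -3.6 ]
```

```bash
python3 tq.py; python3 -m jog '[{"translation":[-0.6,0,0],"spin":0},{"translation":[-1.6,0,0],"spin":0},{"translation":[-2.6,0,0],"spin":0},{"translation":[-2.6,0,0],"spin":0},{"translation":[-2.6,0,0],"spin":0},{"translation":[-2.6,0,0],"spin":0},{"translation":[-2.6,0,0],"spin":0},{"translation":[-2.6,0,0],"spin":0},{"translation":[-2.6,0,0],"spin":0}]'|grep -v rien; python3 tq.py
python3 -m jog '[{"translation":[0.6,0,0],"spin":0},{"translation":[1.6,0,0],"spin":0},{"translation":[2.6,0,0],"spin":0},{"translation":[2.6,0,0],"spin":0},{"translation":[2.6,0,0],"spin":0},{"translation":[2.6,0,0],"spin":0},{"translation":[2.6,0,0],"spin":0},{"translation":[2.6,0,0],"spin":0},{"translation":[2.6,0,0],"spin":0}]'; python3 tq.py
```

```text
t 4.5 pos [498.4 181.9 131.9] [180.    -0.   174.28] w 49.7 T tool [-0.017  0.006  0.013] sd [0.03  0.031 0.025] F [ 0.06  0.19 -3.8 ]
clock: 5.45
ee_pos: [601.6, 171.6, 132.2]
ft_force: [0.0, -0.7, -3.3]
gripper_width: 49.8
gripper_force: 30.0
t 5.7 pos [601.8 171.5 131.9] [1.8000e+02 1.0000e-02 1.7428e+02] w 49.6 T tool [-0.026  0.036 -0.017] sd [0.021 0.023 0.019] F [ 0.11 -0.1  -3.39]
clock: 6.65
ee_pos: [498.7, 181.7, 131.6]
orientation: [-180.0, -0.0, 174.3]
ft_force: [-0.1, 0.6, -3.8]
gripper_width: 49.7
gripper_force: 30.0
t 6.9 pos [498.4 181.8 131.8] [-1.8000e+02 -1.0000e-02  1.7427e+02] w 50.1 T tool [-0.018  0.043 -0.02 ] sd [0.023 0.021 0.01 ] F [ 0.29 -0.04 -3.17]
```

The left case is silent: its moment shifts by under 0.02 N m. I'll lay it back in its place.

```bash
python3 -m jog '[{"translation":[0,0,0.5],"spin":0},{"translation":[0,0,1.3],"spin":0},{"translation":[0,0,2.1],"spin":0},{"translation":[0,0,2.6],"spin":0},{"translation":[0,0,2.8],"spin":0},{"translation":[0,0,2.9],"spin":0},{"translation":[0,0,2.96],"spin":0},{"translation":[0,0,2.98],"spin":0},{"translation":[0,0,2.99],"spin":0},{"translation":[0,0,2.99],"spin":0},{"translation":[0,0,2.99],"spin":0}]'; python3 go.py 498.4 181.9 12 174.3
```

```text
clock: 8.05
ee_pos: [498.5, 181.9, 12.6]
orientation: [180.0, 0.0, 174.3]
ft_force: [0.3, 0.6, -3.7]
gripper_width: 49.7
gripper_force: 30.0
t 8.05 pos [498.5 181.9  12.6] [1.7999e+02 3.0000e-02 1.7428e+02] w 49.7 | trans [ 0.004 -0.001  0.016] spin -0.004
```

```bash
python3 -m jog '[{"translation":[0,0,0.01],"spin":0},{"translation":[0,0,0.02],"spin":0},{"translation":[0,0,0.03],"spin":0},{"translation":[0,0,0.03],"spin":0}]'
```

```text
clock: 8.45
ee_pos: [498.6, 181.9, 11.9]
orientation: [180.0, 0.0, 174.3]
ft_force: [-5.0, -2.5, 8.7]
gripper_width: 49.7
gripper_force: 30.0
```

```bash
python3 -m jog '[{"translation":[0,0,-0.01],"spin":0},{"translation":[0,0,-0.01],"spin":0},{"translation":[0,0,-0.01],"spin":0},{"translation":[0,0,-0.01],"spin":0},{"translation":[0,0,-0.01],"spin":0},{"translation":[0,0,-0.01],"spin":0}]' 1
python3 -m jog '[{"translation":[0,0,-0.5],"spin":0},{"translation":[0,0,-1.3],"spin":0},{"translation":[0,0,-2.1],"spin":0},{"translation":[0,0,-2.8],"spin":0},{"translation":[0,0,-3],"spin":0},{"translation":[0,0,-3],"spin":0},{"translation":[0,0,-3],"spin":0}]'; python3 go.py 475.5 8 132 174.2
```

```text
clock: 9.05
ee_pos: [498.4, 181.9, 11.4]
orientation: [180.0, 0.0, 174.3]
ft_force: [0.2, -0.2, 0.1]
gripper_width: 91.1
gripper_force: 0.0
clock: 9.75
ee_pos: [498.0, 181.7, 130.1]
orientation: [-180.0, -0.1, 174.3]
ft_force: [0.4, 0.2, -0.1]
gripper_width: 93.1
gripper_force: 0.0
t 9.75 pos [498.  181.7 130.1] [-1.7997e+02 -8.0000e-02  1.7428e+02] w 93.1 | trans [ 0.126 -4.377 -0.046] spin 0.013
```

```bash
python3 -m jog '[{"translation":[0.05,-1,0],"spin":0},{"translation":[0.1,-2.2,0],"spin":0},{"translation":[0.13,-3.4,0],"spin":0},{"translation":[0.13,-4.2,0],"spin":0},{"translation":[0.13,-4.37,0],"spin":0},{"translation":[0.13,-4.37,0],"spin":0},{"translation":[0.13,-4.37,0],"spin":0},{"translation":[0.13,-4.37,0],"spin":0}]' >/dev/null; python3 go.py 475.5 8.5 12 174.2
python3 - <<'E'
from h import *
from meas import blobs
im,_=get_image("side"); cv2.imwrite("pics/s2.png",cv2.resize(im[90:270,150:390],None,fx=3.2,fy=3.2))
blobs(im,"side",51,(105,90,40),(125,255,255),(215,125,290,260))
E
```

```text
t 10.55 pos [475.8   9.5 131. ] [ 1.7999e+02 -5.0000e-02  1.7435e+02] w 93.1 | trans [ 2.000e-03 -2.600e-02  2.974e+00] spin 0.025
side px [250. 223.] xy 459.4 -175.6 size 116 56 long ang -6.5
side px [245. 178.] xy 476.0 -1.7 size 116 60 long ang -6.3
```

View pics/s2.png

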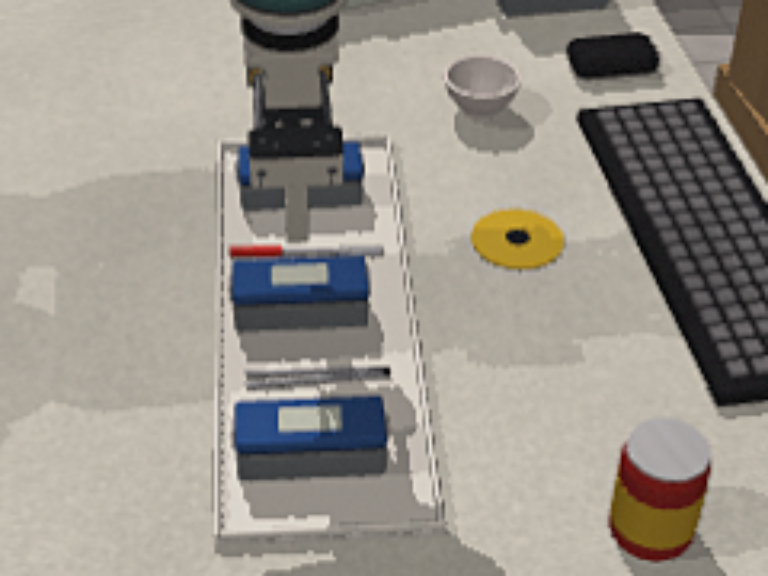

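The left case lies flat in its place, and the gripper is above the middle case (lid at crop 232–368, 280). Next I descend and grip.

```bash
python3 -m jog '[{"translation":[0,-0.02,0.5],"spin":0},{"translation":[0,-0.02,1.2],"spin":0},{"translation":[0,-0.02,2],"spin":0},{"translation":[0,-0.02,2.6],"spin":0},{"translation":[0,-0.02,2.85],"spin":0},{"translation":[0,-0.02,2.95],"spin":0},{"translation":[0,-0.02,2.97],"spin":0},{"translation":[0,-0.02,2.97],"spin":0}]'|grep -E "pos|ft"
python3 -m jog '[{"translation":[0,0,0],"spin":0},{"translation":[0,0,0],"spin":0},{"translation":[0,0,0],"spin":0},{"translation":[0,0,0],"spin":0},{"translation":[0,0,0],"spin":0},{"translation":[0,0,0],"spin":0},{"translation":[0,0,0],"spin":0}]' 0.4
```

```text
ee_pos: [476.4, 7.8, 13.8]
ft_force: [1.0, -0.1, 0.0]
clock: 12.1
ee_pos: [475.7, 7.8, 12.7]
orientation: [180.0, 0.0, 174.3]
ft_force: [0.1, 2.1, 0.5]
gripper_width: 50.2
gripper_force: 30.0
```

```bash
python3 -m jog '[{"translation":[0,0,-0.3],"spin":0},{"translation":[0,0,-1],"spin":0},{"translation":[0,0,-1.8],"spin":0},{"translation":[0,0,-2.5],"spin":0},{"translation":[0,0,-2.9],"spin":0},{"translation":[0,0,-3],"spin":0},{"translation":[0,0,-3],"spin":0},{"translation":[0,0,-3],"spin":0},{"translation":[0,0,-3],"spin":0}]'|grep -E "pos|ft"; python3 tq.py
python3 -m jog '[{"translation":[-0.6,0,0],"spin":0},{"translation":[-1.6,0,0],"spin":0},{"translation":[-2.6,0,0],"spin":0},{"translation":[-2.6,0,0],"spin":0},{"translation":[-2.6,0,0],"spin":0},{"translation":[-2.6,0,0],"spin":0},{"translation":[-2.6,0,0],"spin":0},{"translation":[-2.6,0,0],"spin":0},{"translation":[-2.6,0,0],"spin":0}]'|grep -E "pos|ft"; python3 tq.py
python3 -m jog '[{"translation":[0.6,0,0],"spin":0},{"translation":[1.6,0,0],"spin":0},{"translation":[2.6,0,0],"spin":0},{"translation":[2.6,0,0],"spin":0},{"translation":[2.6,0,0],"spin":0},{"translation":[2.6,0,0],"spin":0},{"translation":[2.6,0,0],"spin":0},{"translation":[2.6,0,0],"spin":0},{"translation":[2.6,0,0],"spin":0}]'|grep -E "pos|ft"; python3 tq.py
```

```text
ee_pos: [475.2, 7.7, 131.3]
ft_force: [0.9, -0.4, -3.7]
t 13.25 pos [475.6   7.7 132.3] [-1.8000e+02 -3.0000e-02  1.7428e+02] w 49.5 T tool [-0.026 -0.002  0.023] sd [0.029 0.027 0.017] F [-0.2  -0.15 -3.95]
ee_pos: [578.9, -2.6, 133.1]
ft_force: [-0.3, -0.9, -3.7]
t 14.45 pos [579.1  -2.7 132.7] [1.8000e+02 1.0000e-02 1.7428e+02] w 50.1 T tool [-0.002  0.025 -0.019] sd [0.022 0.018 0.042] F [ 0.06 -0.23 -3.93]
ee_pos: [476.0, 7.6, 132.4]
ft_force: [1.0, 0.5, -3.0]
t 15.65 pos [475.8   7.6 132.6] [-1.8000e+02 -1.0000e-02  1.7427e+02] w 50.0 T tool [-0.013  0.016 -0.004] sd [0.037 0.019 0.019] F [ 0.32  0.2  -3.89]
```

```bash
python3 -m jog '[{"translation":[-1.2,0,0],"spin":0},{"translation":[-2.4,0,0],"spin":0},{"translation":[-2.4,0,0],"spin":0},{"translation":[-1.2,0,0],"spin":0},{"translation":[0,0,0],"spin":0},{"translation":[0,0,0],"spin":0},{"translation":[0,0,0],"spin":0},{"translation":[0,0,0],"spin":0},{"translation":[0,0,0],"spin":0},{"translation":[0,0,0],"spin":0}]'|grep -E "pos|ft"; python3 tq.py
python3 -m jog '[{"translation":[0,0,0.5],"spin":0},{"translation":[0,0,1.3],"spin":0},{"translation":[0,0,2.1],"spin":0},{"translation":[0,0,2.6],"spin":0},{"translation":[0,0,2.8],"spin":0},{"translation":[0,0,2.9],"spin":0},{"translation":[0,0,2.96],"spin":0},{"translation":[0,0,2.98],"spin":0},{"translation":[0,0,2.99],"spin":0},{"translation":[0,0,3],"spin":0},{"translation":[0,0,3],"spin":0}]'
```

```text
ee_pos: [476.2, 7.6, 132.4]
ft_force: [0.8, 0.3, -3.2]
t 16.95 pos [475.8   7.6 132.5] [-1.8000e+02 -2.0000e-02  1.7428e+02] w 49.8 T tool [-0.023  0.004  0.007] sd [0.027 0.035 0.024] F [ 0.3  -0.43 -3.99]
clock: 18.1
ee_pos: [475.9, 7.6, 13.0]
orientation: [180.0, 0.0, 174.3]
ft_force: [0.4, -0.1, -3.5]
gripper_width: 49.7
gripper_force: 30.0
```

The middle case is silent too, so I'm laying it down.

```bash
python3 -m jog '[{"translation":[0,0,0.01],"spin":0},{"translation":[0,0,0.015],"spin":0},{"translation":[0,0,0.015],"spin":0}]'|grep -E "pos|ft"
python3 -m jog '[{"translation":[0,0,0],"spin":0},{"translation":[0,0,0],"spin":0},{"translation":[0,0,0],"spin":0},{"translation":[0,0,0],"spin":0},{"translation":[0,0,0],"spin":0},{"translation":[0,0,0],"spin":0}]' 1
python3 -m jog '[{"translation":[0,0,-0.5],"spin":0},{"translation":[0,0,-1.3],"spin":0},{"translation":[0,0,-2.1],"spin":0},{"translation":[0,0,-2.8],"spin":0},{"translation":[0,0,-3],"spin":0},{"translation":[0,0,-3],"spin":0},{"translation":[0,0,-3],"spin":0},{"translation":[0,0,-3],"spin":0}]'; python3 go.py 459 -165 132 174.2
```

```text
ee_pos: [475.9, 7.6, 12.7]
ft_force: [-4.3, -0.9, 5.0]
clock: 19.0
ee_pos: [475.7, 7.7, 12.0]
orientation: [-180.0, 0.0, 174.3]
ft_force: [-0.2, -0.4, 0.2]
gripper_width: 91.3
gripper_force: 0.0
clock: 19.8
ee_pos: [475.1, 7.7, 130.5]
orientation: [-180.0, -0.1, 174.3]
ft_force: [-0.4, -0.6, -0.0]
gripper_width: 92.8
gripper_force: 0.0
t 19.8 pos [475.1   7.7 130.5] [-1.7999e+02 -1.2000e-01  1.7428e+02] w 92.8 | trans [-0.029 -4.336 -0.037] spin 0.013
```

```bash
python3 -m jog '[{"translation":[0,-1,0],"spin":0},{"translation":[0,-2.2,0],"spin":0},{"translation":[0,-3.4,0],"spin":0},{"translation":[0,-4.2,0],"spin":0},{"translation":[-0.03,-4.4,0],"spin":0},{"translation":[-0.03,-4.4,0],"spin":0},{"translation":[-0.03,-4.4,0],"spin":0},{"translation":[-0.03,-4.4,0],"spin":0},{"translation":[-0.03,-4.4,0],"spin":0}]' >/dev/null; python3 go.py 459 -168 12 174.2
python3 - <<'E'
from h import *
im,_=get_image("side"); cv2.imwrite("pics/s3.png",cv2.resize(im[90:270,150:390],None,fx=3.2,fy=3.2))
E
```

```text
t 20.7 pos [ 459.5 -166.6  132. ] [180.     0.   174.36] w 93.0 | trans [ 0.01  -0.036  3.   ] spin 0.027
```

View pics/s3.png

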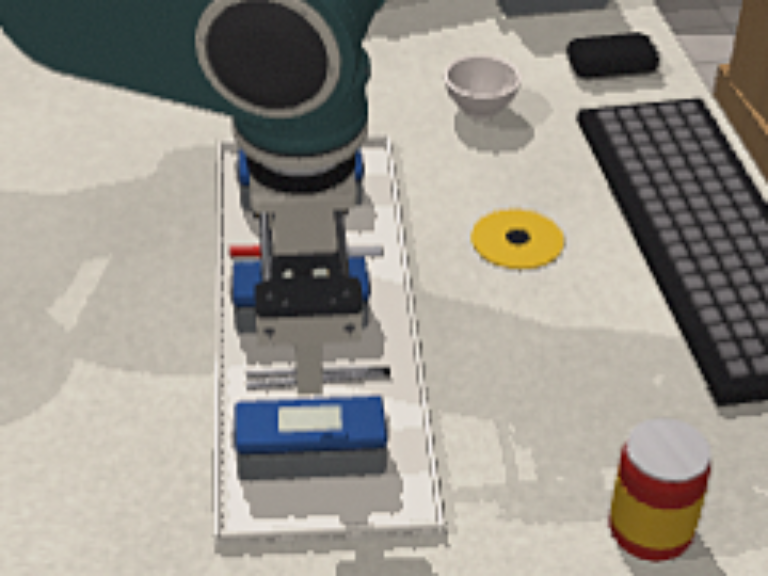

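The middle case is flat in its place, and the gripper hovers over the right case (finger at 312, case 235–386), centred lengthwise. I'll descend and grip.

```bash
python3 -m jog '[{"translation":[0.01,-0.03,0.5],"spin":0},{"translation":[0.01,-0.03,1.2],"spin":0},{"translation":[0.01,-0.03,2],"spin":0},{"translation":[0.01,-0.03,2.6],"spin":0},{"translation":[0.01,-0.03,2.85],"spin":0},{"translation":[0.01,-0.03,2.95],"spin":0},{"translation":[0.01,-0.03,2.99],"spin":0},{"translation":[0.01,-0.03,2.99],"spin":0}]'|grep -E "pos|ft"
python3 -m jog '[{"translation":[0,0,0],"spin":0},{"translation":[0,0,0],"spin":0},{"translation":[0,0,0],"spin":0},{"translation":[0,0,0],"spin":0},{"translation":[0,0,0],"spin":0},{"translation":[0,0,0],"spin":0},{"translation":[0,0,0],"spin":0}]' 0.4
python3 -m jog '[{"translation":[0,0,-0.3],"spin":0},{"translation":[0,0,-1],"spin":0},{"translation":[0,0,-1.8],"spin":0},{"translation":[0,0,-2.5],"spin":0},{"translation":[0,0,-2.9],"spin":0},{"translation":[0,0,-3],"spin":0},{"translation":[0,0,-3],"spin":0},{"translation":[0,0,-3],"spin":0},{"translation":[0,0,-3],"spin":0}]'|grep -E "pos|ft|width"; python3 tq.py
```

```text
ee_pos: [459.4, -168.9, 13.5]
ft_force: [0.2, -0.2, 0.6]
clock: 22.25
ee_pos: [458.8, -168.6, 12.5]
orientation: [180.0, -0.0, 174.3]
ft_force: [0.1, 3.9, 1.9]
gripper_width: 50.2
gripper_force: 30.0
ee_pos: [458.4, -168.5, 131.1]
ft_force: [0.0, 0.4, -4.1]
gripper_width: 49.8
t 23.4 pos [ 458.7 -168.7  132.1] [ 1.7999e+02 -3.0000e-02  1.7428e+02] w 49.8 T tool [-0.008  0.015 -0.012] sd [0.028 0.045 0.033] F [-0.26 -0.16 -4.31]
```

```bash
python3 -m jog '[{"translation":[-0.6,0,0],"spin":0},{"translation":[-1.6,0,0],"spin":0},{"translation":[-2.6,0,0],"spin":0},{"translation":[-2.6,0,0],"spin":0},{"translation":[-2.6,0,0],"spin":0},{"translation":[-2.6,0,0],"spin":0},{"translation":[-2.6,0,0],"spin":0},{"translation":[-2.6,0,0],"spin":0},{"translation":[-2.6,0,0],"spin":0}]'|grep -E "pos|ft"; python3 tq.py
python3 -m jog '[{"translation":[0.6,0,0],"spin":0},{"translation":[1.6,0,0],"spin":0},{"translation":[2.6,0,0],"spin":0},{"translation":[2.6,0,0],"spin":0},{"translation":[2.6,0,0],"spin":0},{"translation":[2.6,0,0],"spin":0},{"translation":[2.6,0,0],"spin":0},{"translation":[2.6,0,0],"spin":0},{"translation":[2.6,0,0],"spin":0}]'|grep -E "pos|ft"; python3 tq.py
```

```text
ee_pos: [562.0, -179.2, 132.9]
ft_force: [0.9, 0.5, -4.4]
t 24.6 pos [ 562.2 -179.1  132.5] [-180.      0.    174.27] w 49.8 T tool [-0.021  0.073  0.004] sd [0.015 0.02  0.021] F [ 0.19  0.2  -4.64]
ee_pos: [459.2, -168.7, 132.2]
ft_force: [-0.6, -0.8, -4.8]
t 25.8 pos [ 458.9 -168.7  132.4] [180.    -0.   174.28] w 49.7 T tool [-0.021 -0.049 -0.005] sd [0.022 0.018 0.024] F [-0.26 -0.39 -4.17]
```

The right case rattles: its moment goes from +0.073 to −0.049 N m. I'll run the ball to both ends a few more times.

```bash
for i in 1 2; do :; done
python3 -m jog '[{"translation":[-0.6,0,0],"spin":0},{"translation":[-1.7,0,0],"spin":0},{"translation":[-2.9,0,0],"spin":0},{"translation":[-2.9,0,0],"spin":0},{"translation":[-2.9,0,0],"spin":0},{"translation":[-2.9,0,0],"spin":0},{"translation":[-2.9,0,0],"spin":0},{"translation":[-2.9,0,0],"spin":0},{"translation":[-2.9,0,0],"spin":0}]'|grep -E "pos|ft"; python3 tq.py
python3 -m jog '[{"translation":[0.6,0,0],"spin":0},{"translation":[1.7,0,0],"spin":0},{"translation":[2.9,0,0],"spin":0},{"translation":[2.9,0,0],"spin":0},{"translation":[2.9,0,0],"spin":0},{"translation":[2.9,0,0],"spin":0},{"translation":[2.9,0,0],"spin":0},{"translation":[2.9,0,0],"spin":0},{"translation":[2.9,0,0],"spin":0}]'|grep -E "pos|ft"; python3 tq.py
python3 -m jog '[{"translation":[-0.6,0,0],"spin":0},{"translation":[-1.7,0,0],"spin":0},{"translation":[-2.9,0,0],"spin":0},{"translation":[-2.9,0,0],"spin":0},{"translation":[-2.9,0,0],"spin":0},{"translation":[-2.9,0,0],"spin":0},{"translation":[-2.9,0,0],"spin":0},{"translation":[-2.9,0,0],"spin":0},{"translation":[-2.9,0,0],"spin":0}]'|grep -E "pos|ft"; python3 tq.py
python3 -m jog '[{"translation":[0.6,0,0],"spin":0},{"translation":[1.7,0,0],"spin":0},{"translation":[2.9,0,0],"spin":0},{"translation":[2.9,0,0],"spin":0},{"translation":[2.9,0,0],"spin":0},{"translation":[2.9,0,0],"spin":0},{"translation":[2.9,0,0],"spin":0},{"translation":[2.9,0,0],"spin":0},{"translation":[2.9,0,0],"spin":0}]'|grep -E "pos|ft"; python3 tq.py
python3 go.py 697 81 132 174.3
python3 - <<'E'
from h import *
im,_=get_image("side"); cv2.imwrite("pics/s4.png",cv2.resize(im[90:270,150:390],None,fx=3.2,fy=3.2))
E
```

```text
ee_pos: [573.9, -180.4, 133.1]
ft_force: [0.6, -0.6, -4.0]
t 27.0 pos [ 574.2 -180.3  132.5] [-180.      0.    174.27] w 49.6 T tool [-0.004  0.102  0.007] sd [0.02  0.02  0.041] F [-0.01 -0.03 -4.37]
ee_pos: [459.2, -168.8, 132.2]
ft_force: [0.5, -0.4, -4.8]
t 28.2 pos [ 458.9 -168.8  132.4] [ 1.8000e+02 -1.0000e-02  1.7428e+02] w 50.1 T tool [-0.007 -0.093  0.031] sd [0.022 0.035 0.011] F [-0.17 -0.35 -4.4 ]
ee_pos: [573.9, -180.4, 133.0]
ft_force: [-0.1, -0.6, -4.0]
t 29.4 pos [ 574.2 -180.3  132.5] [-180.      0.    174.28] w 49.8 T tool [-0.025  0.096 -0.008] sd [0.034 0.038 0.022] F [-0.2  -0.27 -4.2 ]
ee_pos: [459.2, -168.7, 132.2]
ft_force: [0.5, 0.3, -4.3]
t 30.6 pos [ 458.9 -168.8  132.4] [ 1.8000e+02 -1.0000e-02  1.7428e+02] w 49.8 T tool [ 0.021 -0.068 -0.004] sd [0.03  0.024 0.029] F [-0.19 -0.28 -4.18]
t 30.65 pos [ 458.9 -168.7  132.4] [180.    -0.   174.28] w 49.4 | trans [-5.301  6.806  0.011] spin -0.004
```

View pics/s4.png

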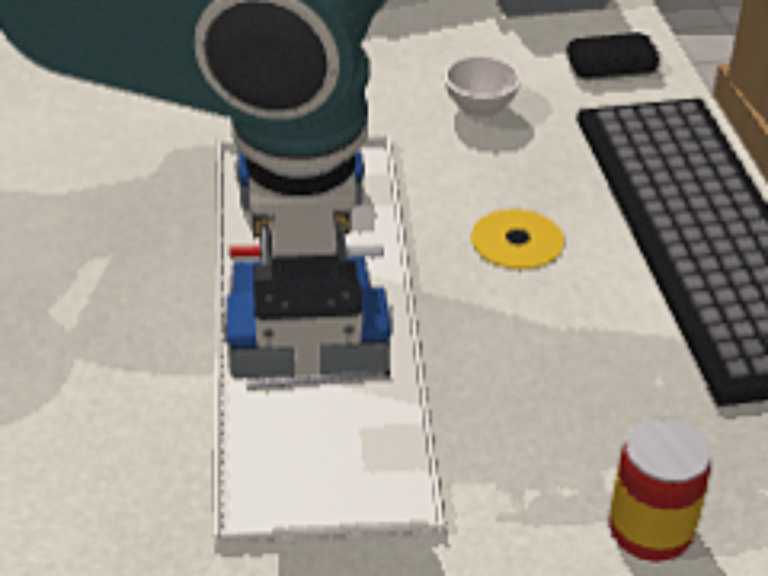

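The case hangs level and central in the gripper (crop 228–390, 350), and the ball has run to both ends three times. I'll carry it to the disc.

```bash
python3 -m jog '[{"translation":[-0.2,0.3,0],"spin":0},{"translation":[-0.6,0.8,0],"spin":0},{"translation":[-1.2,1.5,0],"spin":0},{"translation":[-1.8,2.3,0],"spin":0},{"translation":[-2.4,3.1,0],"spin":0},{"translation":[-3,3.9,0],"spin":0},{"translation":[-3.6,4.6,0],"spin":0},{"translation":[-4.2,5.4,0],"spin":0},{"translation":[-4.7,6,0],"spin":0},{"translation":[-5,6.5,0],"spin":0},{"translation":[-5.2,6.7,0],"spin":0},{"translation":[-5.3,6.8,0],"spin":0}]'
python3 -m jog '[{"translation":[0,0,0],"spin":0},{"translation":[0,0,0],"spin":0},{"translation":[0,0,0],"spin":0},{"translation":[0,0,0],"spin":0},{"translation":[0,0,0],"spin":0},{"translation":[0,0,0],"spin":0},{"translation":[0,0,0],"spin":0},{"translation":[0,0,0],"spin":0}]'
python3 tq.py; python3 go.py 697 81.5 132 174.3
python3 - <<'E'
from h import *
im,_=get_image("side"); cv2.imwrite("pics/s5.png",cv2.resize(im,None,fx=1.5,fy=1.5))
im,_=get_image("top"); cv2.imwrite("pics/t5.png",cv2.resize(im,None,fx=1.5,fy=1.5))
E
```

```text
clock: 31.9
ee_pos: [697.3, 81.9, 131.9]
orientation: [-180.0, -0.0, 174.3]
ft_force: [0.8, 0.1, -4.1]
gripper_width: 50.0
gripper_force: 30.0
clock: 32.7
ee_pos: [696.9, 80.8, 132.5]
orientation: [180.0, 0.0, 174.3]
ft_force: [-0.7, -0.1, -3.3]
gripper_width: 49.9
gripper_force: 30.0
t 32.95 pos [696.9  80.8 132.4] [-180.     -0.    174.28] w 49.8 T tool [ 0.006 -0.025  0.014] sd [0.015 0.025 0.017] F [ 0.04 -0.31 -4.11]
t 33.0 pos [696.9  80.8 132.4] [-180.     -0.    174.28] w 50.0 | trans [-0.     0.018  0.01 ] spin -0.004
```

View pics/s5.png

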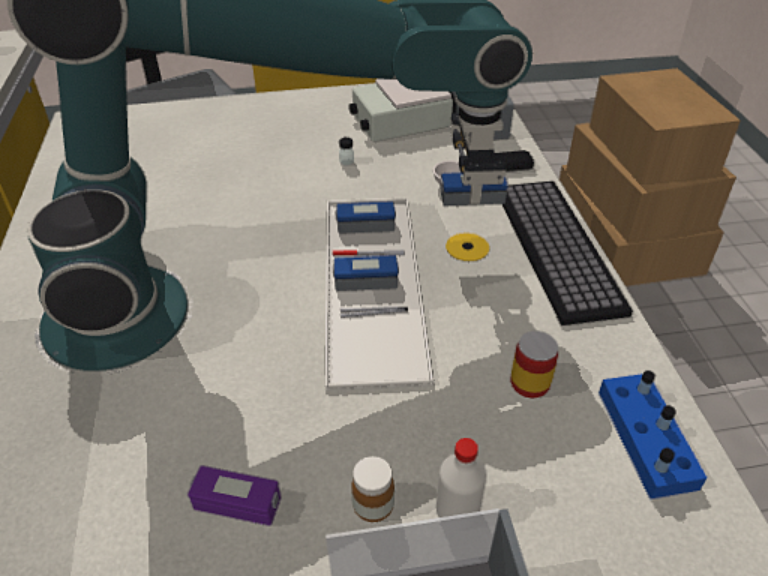

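The case is held level above the disc (468,247). The other two lie flat in the tray at (365,217) and (365,270), and nothing else has moved. I'll hand it in.

```bash
python3 -c "from cell import sign_off; print(sign_off())"
```

```text
the job is handed in; nothing more can be done
None
```

The right case (case_right) is the one that rattles. I ran its ball to both ends three times and handed in at 33 s, holding it level with its centre about 14.5 cm above the yellow disc; the two silent cases are flat back in the tray.

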